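Flip a basket base down the ramp onto its feet

TASK

One of the two small oblong wooden basket bases lies upside down on the mat, its two runner feet pointing up. Lay it, still feet up, on the flat ledge at the head of the flip ramp and let go of it there, then push it off the ledge so that it tips into the gutter, topples over and slides down into the tray, where it must rest flat on its feet. Leave the other oblong base, which already stands on its feet, where it is.

Things in the scene. Friction and masses are not known exactly. Their poses are not given: they have to be found in the camera images.
- base: Oblong base to flip: lacquered wooden board 105 (x) x 54 (y) x 14 mm, 70 g; on one face two dark runner feet 89 x 9 x 8 mm along x at y = +-15 mm. Origin: centre of the smooth face; +z points to the feet: up at the start (smooth face on the mat, feet end 22 mm up), down once flipped. Grip from above across the 54 mm width, on the board's 14 mm edges. A round base near by is not meant.
- other_base: The other oblong base, same size, already standing on its feet: only its smooth top shows, 22 mm above the mat. Origin under its centre at mat level, z up, x along its 105 mm length. To be left alone. Which side of the ramp each base lies on varies.
- flip_ramp: Fixed slick stand, 160 mm wide, stepping down along its +x: ledge, gutter, lip, 38 degree ramp, tray. Origin at table level under the middle of the ledge's front edge; z up. Ledge x -150 to 0, gutter 0 to 72, lip 72 to 80, ramp to 146, tray 146 to 296 mm (floor 12 mm up, end wall 45). From the gutter on side walls, 136 mm apart inside, 85 mm high to x = 146 mm, then 45.
- ledge (a point): A point 60 mm behind the ledge's front edge, in the middle of its width, on its top, 115 mm above the table: lay the base with its middle here, its length along x (axes as the ramp's). The ledge is 150 x 160 mm, without walls. To tip the base off, push it from behind towards +x, slowly (0.03 to 0.08 m/s), with closed fingers 3 to 6 mm above the ledge.
- lip (a point): Middle of the top of the lip (ramp x = 76 mm), 64 mm above the table. The gutter floor before it is 49 mm above the table, 66 mm below the ledge. The tipped base stands nose down in the gutter against the lip, leaning back on the ledge, its rear end 5 to 15 mm above it; pushing straight on at the same height to ramp x = 117 mm turns it over the lip; it then slides down by itself.
There are look-alikes about, which are no part of the job. Leave any green or red look-alike of the base alone.

How it is judged:
On the way:
1. the base lies on the ledge, feet up, within 10 degrees of level, let go (x of base in the frame of flip_ramp between -0.14 and 0 m and y of base in the frame of flip_ramp between -0.06 and 0.06 m and z of base in the frame of flip_ramp between 0.105 and 0.125 m and angle between base's own z axis and vertical below 0.1745 rad and contact force between base and the fingers below 0.05 N and linear speed of base below 0.02 m/s), for 0.2 s.
At the end, for the whole second after the job is handed in: The base lies at rest on the tray floor at the ramp's foot, on its feet (smooth face up, level within 10 degrees), its centre 185 to 260 mm from the ledge's edge along the ramp, within 40 mm of its middle line and 20 to 50 mm above the table; the other base is within 20 mm of where it was (angle between base's own z axis and vertical above 2.967 rad and x of base in the frame of flip_ramp between 0.185 and 0.26 m and y of base in the frame of flip_ramp between -0.04 and 0.04 m and z of base in the frame of flip_ramp between 0.02 and 0.05 m and linear speed of base below 0.02 m/s and angular speed of base below 0.2 rad/s and distance of other_base from where it was at the start of the episode below 0.02 m); the robot touches nothing.
It fails at once if the other oblong base is moved by more than 20 mm (distance of other_base from where it was at the start of the episode above 0.02 m).
It also fails if it takes over 51 s, if anything falls off the work surface, if the arm or the gripper's body presses on something with over 40 N, if the wrist force passes 120 N, or if a joint passes its speed limit or range.

ROBOT

A 7-joint arm with a two-finger parallel gripper is mounted at the origin on the work surface. World frame = base frame: x ahead of the robot, y to its left, z up, the work surface at z = 0. Lengths are in m, angles in rad, forces in N, time in s.
With the tool pointing down it reaches from about 0.4 to 0.925 m from the base axis. Payload 5.6 kg.
Tool frame: the origin (TCP) lies at the very end of the fingers, on their centre line; the grasp point (between the pads) lies manip.grasp_offset behind it (manip.grasp_offset is the distance from the TCP to the grasp point, in m); z points along the fingers, y is the direction in which the jaws open and shut (so a half turn about z gives the same grasp; the last joint's range is limited). The gripper opens to 85 mm and grips with 20 to 120 N. Pads are 22 mm wide; open, the fingers measure 114 mm over their backs; the gripper's body (76 mm by 85 mm) begins 54 mm behind the grasp point. The pads swing forward as they close: fully open they stand 13 mm farther back than shut.
Start: joints at [-1.175, 0.468, -0.012, 1.603, 0.006, 1.071, -0.056], TCP at [0.276, 0.588, 0.231] pointing down, gripper open.
Joint ranges: [-2.53, 2.53], [-0.31, 2.02], [-1.57, 1.55], [0.28, 2.44], [-1.29, 4.43], [0.15, 1.84], [-2.92, 2.92]. Speed limits (rad/s): [2.57, 2.57, 3.14, 3.14, 3.14, 3.14, 3.14].

INTERFACE

Orientations are given as a unit quaternion [w, x, y, z].
In Python, from bench import manip gives the robot as it stands.
- The arm moves only by the shell command python3 -m pendant 'ROWS' [FORCE]. ROWS is JSON, a list of rows, each a list of 3 entries, a list of its own where there are three numbers: the shift along the world's x, y, z in units of 40 mm (1.0 is 40 mm), then the turn about the world's z in units of 6 degrees (1.0 is 6 degrees), then the opening, from 0 (shut) to 1 (fully open). In form: [[[tx, ty, tz], twist, fingers], ...]. A call has 1 to 10 rows; each row shifts and turns the commanded pose from where the row before left it; what a row does not reach is not made up. A row lasts 1/10 s, in which the tool goes at most 50 mm and 8.59 degrees, less where a joint would pass 70% of its speed; a pose out of reach is approached as far as the arm can. A call is refused whole if a number of a shift passes 1 or a number of a turn 1, either way. A call with a gripper value outside its range is refused whole. The fingers move at their own pace and stop on an object; FORCE is the grip in N (left out, the last holds). Time passes only in rows, so rows that do not move let the fingers close. It gives the time, the measured TCP pose, the force and the opening at its end, in the units of the state.
- manip.sense(): the state, without advancing time (a new reading comes with each control period).
- manip.camera(name): name is "scene" or "side" or "wrist"; returns a dict with "frame" (400x640x3 uint8, red, green, blue), "z_map" (400x640 float32, m along the optical axis (not along the pixel's ray), 0 where there is no reading), "K" (3x3 intrinsics, pixels), "D" ([k1, k2, p1, p2, k3] as OpenCV has them; the pictures are not rectified), "cam_to_world" (4x4, takes a point from camera to world coordinates). Camera axes: x right, y down, z forward; pixel columns grow to the right and rows downward; lengths in m; the calibration is good to about 2 mm. A picture is of the moment at which its call begins.
- manip.close_job(): hands the job in, once; it reports no verdict.
The state is a dict: "time": time; "qpos": joint angles; "joint_velocities": joint speeds; "joint_efforts": joint torques, N m; "ee_pos": TCP position; "tool_rot": TCP orientation; "contact_force": force on the tool from outside, world axes, zero at the start; "torque": the same for the moment, N m; "opening": opening from 0.0 (shut) to 1.0 (fully open).
Only numpy, scipy, OpenCV 4.12 (cv2) and the standard library are available. Lean on these libraries where they do the work, as an engineer would, in place of code of your own. Each camera call takes 0.05 s, during which the arm holds its last target.

## Working session

There is one attempt and no reset: what is moved stays moved. The work goes in short steps, Python scripts to look and compute and a shell command to move; the robot and the scene stay as the last step left them, time stands still between calls to the robot, and variables do not carry over. Pictures are saved under pics/ and viewed, and the job is handed in when it is done.

```bash
ls; mkdir -p pics; python3 - <<'E'
from bench import manip
import cv2
s=manip.sense(); print(s['time'],s['ee_pos'],s['tool_rot'],s['opening'],manip.grasp_offset)
import pickle
for n in ('scene','side','wrist'):
    c=manip.camera(n); pickle.dump(c,open(f'/tmp/{n}0.pkl','wb')); cv2.imwrite(f'pics/{n}0.png',c['frame'][:,:,::-1]); print(n,c['cam_to_world'][:3,3],c['D'])
E
```

```text
pics
0.0 [0.27600351 0.58786922 0.23032878] [-1.38920547e-04  2.17710952e-01  9.76012885e-01 -8.77441707e-04] 0.9987144809011603 0.0187
scene [ 0.73360028 -0.54438543  1.15425173] [-0.04253362  0.          0.          0.          0.        ]
side [ 0.1652752  -0.82086779  1.06248183] [-0.02944218  0.          0.          0.          0.        ]
wrist [0.21729071 0.61734157 0.3738594 ] [-0.03627036  0.          0.          0.          0.        ]
```

View pics/scene0.png

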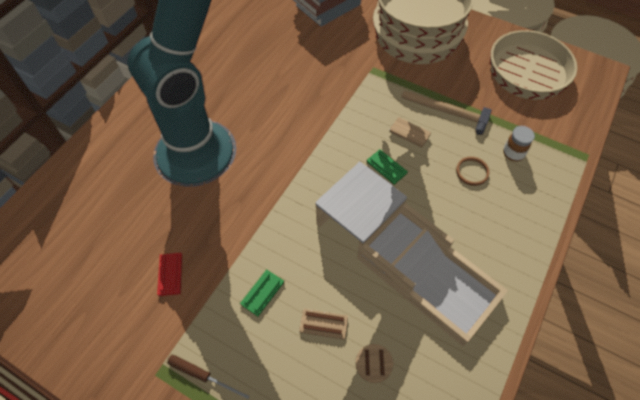

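View pics/side0.png

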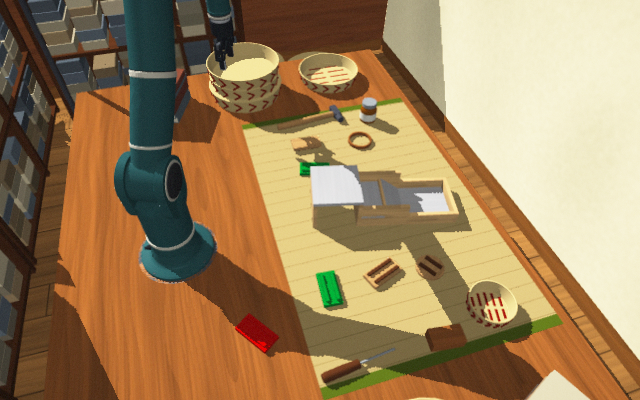

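View pics/wrist0.png

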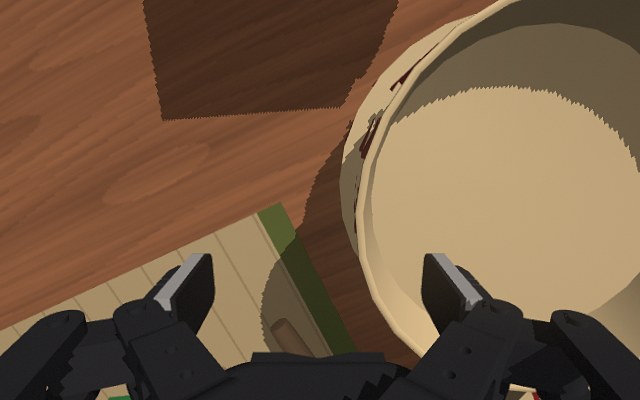

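Scene camera, things that could be the base:
- Oblong wooden piece with two runners at (325,324). It has runners up and wood colour, so it fits.
- Round base at (375,362).
- Green pieces at (262,293) and (387,167), and a red one at (171,274).
- Plain wooden piece at (408,132), probably the other base.

I'll measure these and check the choice in an enlarged crop.

```bash
cat > h.py <<'E'
import numpy as np, cv2, pickle
def cloud(c):
    h,w=c['z_map'].shape
    u,v=np.meshgrid(np.arange(w),np.arange(h))
    p=cv2.undistortPoints(np.stack([u,v],-1).reshape(-1,1,2).astype(np.float64),c['K'],np.array(c['D'])).reshape(h,w,2)
    z=c['z_map'].astype(float)
    P=np.stack([p[...,0]*z,p[...,1]*z,z],-1)
    T=np.array(c['cam_to_world'])
    W=P@T[:3,:3].T+T[:3,3]; W[z<=0]=np.nan
    return W
E
python3 - <<'E'
from h import *
for n,boxes in (('scene',[(285,295,365,355),(375,110,440,155)]),('side',[(350,245,415,300),(280,125,330,165)])):
    c=pickle.load(open(f'/tmp/{n}0.pkl','rb')); W=cloud(c)
    ims=[]
    for (x0,y0,x1,y1) in boxes:
        w=W[y0:y1,x0:x1]; z=w[...,2]
        m=((z>0.008)&(z<0.04)).astype(np.uint8)
        k,lab,st,ce=cv2.connectedComponentsWithStats(m)
        for i in range(1,k):
            if st[i,4]<150: continue
            mm=lab==i
            p=w[mm]; 
            r=cv2.minAreaRect((p[:,:2]*1000).astype(np.float32))
            print(n,(x0,y0),st[i,4],'rect',r,'zpct',np.percentile(p[:,2],[5,25,50,75,95]).round(4))
            top=p[p[:,2]>0.019]
            if len(top)>20: print('  top rect',cv2.minAreaRect((top[:,:2]*1000).astype(np.float32)),len(top))
        print('  mat z',np.nanmedian(z[z<0.008]))
        ims.append(cv2.resize(c['frame'][y0:y1,x0:x1,::-1],(380,280),interpolation=cv2.INTER_CUBIC))
    cv2.imwrite(f'pics/crop_{n}.png',np.hstack(ims))
# ramp: high surface
for n in ('scene','side'):
    c=pickle.load(open(f'/tmp/{n}0.pkl','rb')); W=cloud(c)
    m=(abs(W[...,2]-0.115)<0.006)&(W[...,0]>0.4)&(W[...,0]<.75)&(abs(W[...,1])<.25)
    k,lab,st,ce=cv2.connectedComponentsWithStats(m.astype(np.uint8))
    i=1+np.argmax(st[1:,4]); p=W[lab==i]; print(n,'ledge',st[i],np.median(p[:,2]),cv2.minAreaRect((p[:,:2]*1000).astype(np.float32)))
    b=cv2.boxPoints(cv2.minAreaRect((p[:,:2]*1000).astype(np.float32))); print(b)
E
```

```text
scene (285, 295) 1099 rect ((558.1864624023438, -251.9475860595703), (105.36054229736328, 56.63249969482422), 20.724321365356445) zpct [0.0105 0.013  0.0152 0.0196 0.0239]
  top rect ((562.5784912109375, -254.0028839111328), (95.35779571533203, 47.67206573486328), 20.65427589416504) 312
  mat z 0.0009463169165424556
scene (375, 110) 674 rect ((500.1259460449219, 345.61346435546875), (61.10837173461914, 106.79896545410156), 85.1081314086914) zpct [0.0128 0.0192 0.0213 0.023  0.0257]
  top rect ((500.14697265625, 344.6868591308594), (59.1008186340332, 106.07269287109375), 84.98355865478516) 514
  mat z 0.0007585434732468865
side (350, 245) 626 rect ((556.2192993164062, -247.3226318359375), (107.32442474365234, 57.04061508178711), 18.267986297607422) zpct [0.0116 0.0149 0.0169 0.0222 0.0257]
  top rect ((555.4322509765625, -246.97784423828125), (98.0311050415039, 43.30773162841797), 22.945812225341797) 217
  mat z 0.002375338004666494
side (280, 125) 363 rect ((502.7846374511719, 347.1416931152344), (73.19503021240234, 116.47779083251953), 79.56430053710938) zpct [0.0126 0.0216 0.0244 0.0267 0.0291]
  top rect ((502.4324951171875, 346.83837890625), (62.22209167480469, 105.76496887207031), 88.90363311767578) 303
  mat z 0.0038400766700626976
scene ledge [ 315  162   92   80 3749] 0.11491622574551452 ((503.74560546875, 26.75641632080078), (163.27626037597656, 152.60546875), 76.60135650634766)
[[410.60214  -34.978394]
 [559.0539   -70.34088 ]
 [596.88904   88.49123 ]
 [448.43732  123.853714]]
side ledge [ 311  165   53   41 1859] 0.11733663579436182 ((506.297607421875, 29.9530029296875), (164.34815979003906, 150.36033630371094), 76.37919616699219)
[[413.88025  -32.205418]
 [560.01184  -67.61453 ]
 [598.71497   92.11142 ]
 [452.58337  127.52054 ]]
```

```bash
python3 - <<'E'
import cv2
a=cv2.imread('pics/scene0.png')[150:350,300:520]; cv2.imwrite('pics/ramp.png',cv2.resize(a,(660,600),interpolation=cv2.INTER_CUBIC))
E
```

```text
(no output)
```

View pics/crop_scene.png

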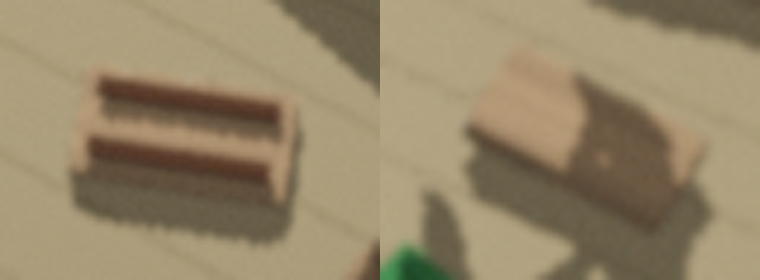

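View pics/ramp.png

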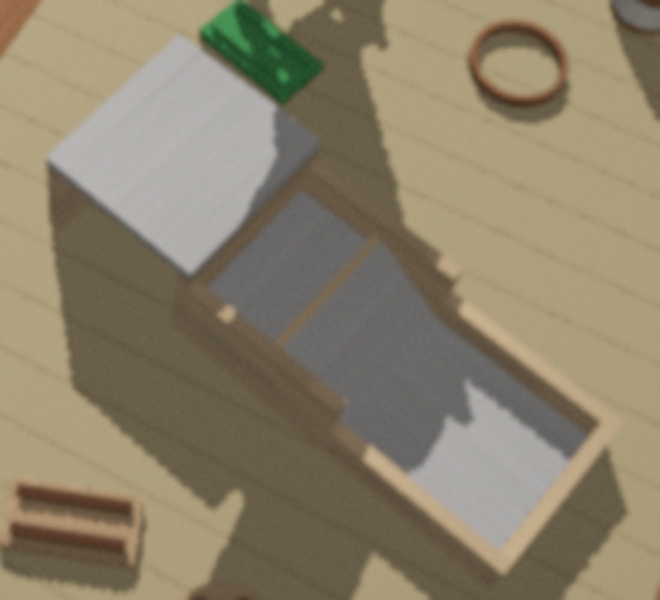

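The crop confirms it. The left piece is a plain wooden oblong with two dark runners up, so it is the base. The right piece has a smooth top at 22 mm, so it is the other base. I'll check clearances along the path next.

```bash
python3 - <<'E'
from h import *
W=cloud(pickle.load(open('/tmp/wrist0.pkl','rb')))
W2=cloud(pickle.load(open('/tmp/side0.pkl','rb')))
W3=cloud(pickle.load(open('/tmp/scene0.pkl','rb')))
for w in (W,W2,W3):
    m=(w[...,2]>.1)&(w[...,2]<.22)&(w[...,1]>.2)&(w[...,0]>.05)
    p=w[m]; 
    if len(p): print(p.min(0),p.max(0),np.percentile(p[:,2],99))
# round base & neighbours of base
for n,c in (('scene',W3),('side',W2)):
    for (x0,y0,x1,y1) in ([(345,340,410,390)] if n=='scene' else [(412,250,448,282)]):
        w=c[y0:y1,x0:x1].reshape(-1,3); w=w[(w[:,2]>.009)&(w[:,2]<.05)]; print(n,'round',w.min(0),w.max(0))
    d=c.reshape(-1,3); d=d[(d[:,2]>.03)&(np.hypot(d[:,0]-.557,d[:,1]+.25)<.12)]; print('tall near',len(d), d[:3])
E
```

```text
[0.20660387 0.59656109 0.10600259] [0.49013504 0.84785195 0.15906526] 0.1571967236222237
[0.06717951 0.20025954 0.10001446] [1.69234724 1.1043383  0.21994611] 0.21742644174575276
[0.05737706 0.59017056 0.10000063] [0.49510216 0.83194458 0.16138507] 0.15741341603823253
scene round [ 0.65782449 -0.3141686   0.00900621] [ 0.74088176 -0.23004309  0.02447854]
tall near 0 []
side round [ 0.65543796 -0.31150974  0.00907011] [ 0.73966084 -0.2121709   0.02423394]
tall near 0 []
```

```bash
python3 -m pendant '[[[0.4,-0.9,0],-1,1],[[0.4,-1,0],-1,1],[[0.4,-1,0],-1,1],[[0.4,-1,0],-1,1],[[0.4,-1,0],-1,1],[[0.4,-1,0],-1,1],[[0.4,-1,0],-1,1],[[0.4,-1,0],-1,1],[[0.4,-1,0],-1,1],[[0.3,-1,0],-1,1]]'
python3 -m pendant '[[[0.4,-1,0],-1,1],[[0.4,-1,0],-1,1],[[0.4,-1,0],-1,1],[[0.3,-1,0],-1,1],[[0.3,-1,0],-1,1],[[0.3,-1,0],-1,1],[[0.3,-1,0],-1,1],[[0.3,-1,0],-1,1],[[0.1,-1,0],-1,1],[[0,-1,0],-1,1]]'
```

```text
time: 1.15
ee_pos: [0.4328, 0.1906, 0.2314]
tool_rot: [0.0, 0.678, 0.735, 0.0]
contact_force: [1.4, -0.4, 0.2]
opening: 1.002
time: 2.15
ee_pos: [0.5446, -0.2089, 0.2311]
tool_rot: [0.0, 0.955, 0.298, -0.0]
contact_force: [-0.1, 0.0, 0.6]
opening: 1.004
```

```bash
python3 -m pendant '[[[0.3,-1,-0.5],-1,1],[[0,0,-0.8],-1,1],[[0,0,0],-0.3,1],[[0,0,0],0,1],[[0,0,0],0,1]]'
python3 - <<'E'
from bench import manip
from h import *
c=manip.camera('wrist'); pickle.dump(c,open('/tmp/wrist1.pkl','wb')); cv2.imwrite('pics/wrist1.png',c['frame'][:,:,::-1])
W=cloud(c)
z=W[...,2]; m=((z>.007)&(z<.04)&(np.hypot(W[...,0]-.557,W[...,1]+.25)<.09)).astype(np.uint8)
k,lab,st,ce=cv2.connectedComponentsWithStats(m); i=1+np.argmax(st[1:,4]); p=W[lab==i]
print(st[i],cv2.minAreaRect((p[:,:2]*1000).astype(np.float32)),np.percentile(p[:,2],[2,50,98]))
for lo,hi in ((.010,.017),(.019,.026)):
    q=p[(p[:,2]>lo)&(p[:,2]<hi)]; print(lo,len(q),cv2.minAreaRect((q[:,:2]*1000).astype(np.float32)))
print('mat',np.nanmedian(z[(abs(z)<.006)]))
E
```

```text
time: 2.65
ee_pos: [0.5571, -0.2467, 0.1806]
tool_rot: [0.0, 0.983, 0.184, 0.001]
contact_force: [0.4, 0.1, -0.0]
opening: 0.999
[ 292  123   62  114 6701] ((559.4912719726562, -248.95423889160156), (104.34164428710938, 53.820194244384766), 20.332965850830078) [0.01347005 0.01526631 0.02391348]
0.01 4659 ((559.4912719726562, -248.95423889160156), (104.34164428710938, 53.820194244384766), 20.332965850830078)
0.019 2001 ((559.5183715820312, -249.07720947265625), (88.48600006103516, 38.66027069091797), 20.55984878540039)
mat 0.0016197640762475873
```

View pics/wrist1.png

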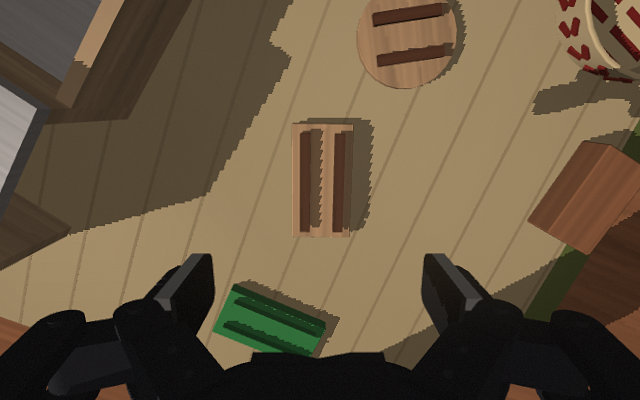

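The wrist view shows the base at (322,180), with runners up and lined up with the jaws. It measures 104x54 mm, matching the given size, at (0.5595,-0.249) with yaw 20.5°. The green piece at (275,320) is outside the finger zone. Descending.

```bash
python3 -m pendant '[[[0.06,-0.06,-0.9],-0.1,1],[[0,0,-1],0,1],[[0,0,-1],0,1],[[0,0,-0.8],0,1],[[0,0,-0.5],0,1],[[0,0,-0.2],0,1],[[0,0,0],0,1],[[0,0,0],0,1]]' 30
```

```text
time: 3.5
ee_pos: [0.5598, -0.2503, 0.0049]
tool_rot: [0.001, 0.984, 0.178, 0.001]
contact_force: [-0.7, -0.3, 0.6]
opening: 0.997
```

```bash
python3 -m pendant '[[[0,0.02,-0.13],0.05,1],[[0,0,0],0,0.7],[[0,0,0],0,0.5],[[0,0,0],0,0.5],[[0,0,0],0,0.4],[[0,0,0],0,0.4],[[0,0,0],0,0.4],[[0,0,0],0,0.4]]' 40
python3 - <<'E'
from bench import manip
from h import *
c=manip.camera('wrist'); cv2.imwrite('pics/wrist2.png',c['frame'][:,:,::-1])
E
```

```text
time: 4.3
ee_pos: [0.559, -0.2494, -0.0013]
tool_rot: [0.0, 0.984, 0.18, 0.0]
contact_force: [-0.4, 1.2, 5.6]
opening: 0.619
```

View pics/wrist2.png

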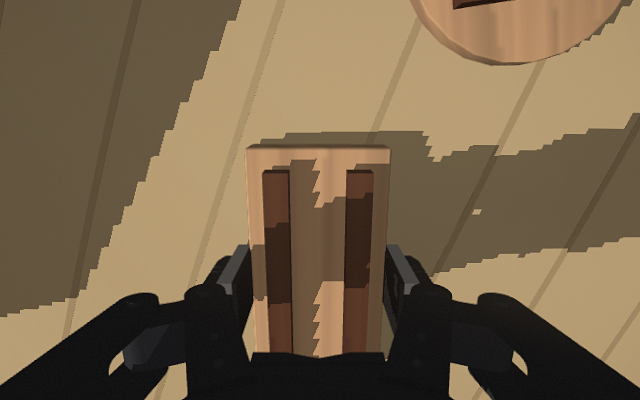

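The image shows the pads on both board edges at about (248,270) and (390,270). The opening of 0.62 is about 53 mm, so the base is gripped. Lifting.

```bash
python3 -m pendant '[[[0,0,0.3],0,0.4],[[0,0,0.7],0,0.4],[[0,0,1],0,0.4],[[0,0,1],0,0.4],[[0,0,1],0,0.4],[[0,0,0.5],0,0.4],[[0,0,0],0,0.4],[[0,0,0],0,0.4]]'
python3 - <<'E'
from bench import manip
from h import *
c=manip.camera('wrist'); cv2.imwrite('pics/wrist3.png',c['frame'][:,:,::-1])
E
```

```text
time: 5.15
ee_pos: [0.5583, -0.2487, 0.178]
tool_rot: [-0.0, 0.984, 0.18, 0.0]
contact_force: [0.1, 0.1, -0.8]
opening: 0.619
```

View pics/wrist3.png

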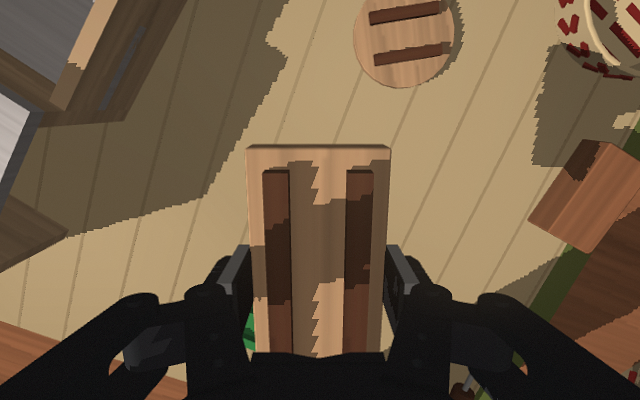

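The base is held firmly and unchanged in the jaws (same pixel position). Carrying it to above the ledge.

```bash
python3 -m pendant '[[[0,0.5,0],-0.4,0.4],[[-0.1,1,0],-0.8,0.4],[[-0.2,1,0],-0.8,0.4],[[-0.2,1,0],-0.8,0.4],[[-0.2,1,0],-0.8,0.4],[[-0.1,1,0],-0.8,0.4],[[-0.1,0.8,0],-0.8,0.4],[[-0.05,0.53,0],-0.55,0.4],[[0,0,0],0,0.4],[[0,0,0],0,0.4]]'
python3 - <<'E'
from bench import manip
from h import *
for n in ('wrist','scene'):
    c=manip.camera(n); cv2.imwrite(f'pics/{n}4.png',c['frame'][:,:,::-1]); pickle.dump(c,open(f'/tmp/{n}4.pkl','wb'))
s=manip.sense(); q=s['tool_rot']; print(s['ee_pos'],2*np.degrees(np.arctan2(q[2],q[1])))
W=cloud(pickle.load(open('/tmp/wrist4.pkl','rb')))
z=W[...,2]
# lip / ledge-front in ramp frame using wrist cam
o=np.array([.5787,.0106]); a=np.radians(-13.45); R=np.array([[np.cos(a),np.sin(a)],[-np.sin(a),np.cos(a)]])
L=(W[...,:2]-o)@R.T
m=(abs(z-.115)<.004)&(L[...,0]>-.2)&(L[...,0]<.03)&(abs(L[...,1])<.1)
print('ledge',m.sum(), np.nanmedian(z[m]) if m.any() else 0, [ (L[m][:,i].min().round(4),L[m][:,i].max().round(4)) for i in (0,1)])
# walls tops at .085 high between x=.0 and .146
m=(abs(z-.085)<.006)&(L[...,0]>0.005)&(L[...,0]<.14)&(abs(L[...,1])<.1)
q=L[m]; print('walls',m.sum(),q.min(0),q.max(0))
for s in (1,-1):
    t=q[(q[:,1]*s>0.05)]
    if len(t)>20: print(s,len(t),np.polyfit(t[:,0],t[:,1],1),np.percentile(t[:,1],[2,50,98]))
m=(abs(z-.064)<.003)&(L[...,0]>0.05)&(L[...,0]<.1)&(abs(L[...,1])<.06); q=L[m]
if m.any(): print('lip',m.sum(),q.mean(0),np.percentile(q[:,0],[5,95]), np.polyfit(q[:,1],q[:,0],1))
E
```

```text
time: 6.2
ee_pos: [0.5198, 0.024, 0.177]
tool_rot: [0.001, 0.993, -0.119, -0.001]
contact_force: [-1.2, -0.8, -0.1]
opening: 0.62
[0.52026568 0.02261351 0.17761977] -13.8167727285487
ledge 21458 0.11585158478696232 [(np.float64(-0.1505), np.float64(-0.0005)), (np.float64(-0.0795), np.float64(0.0813))]
walls 4794 [ 0.00511597 -0.07955709] [0.07185749 0.08119122]
1 2407 [0.00283981 0.0738592 ] [0.068431   0.07382985 0.08057596]
-1 2387 [-0.00068119 -0.0722891 ] [-0.07900439 -0.07214506 -0.06681325]
lip 1476 [0.0731098  0.00104289] [0.07127563 0.07531547] [0.00071231 0.07310906]
```

View pics/wrist4.png

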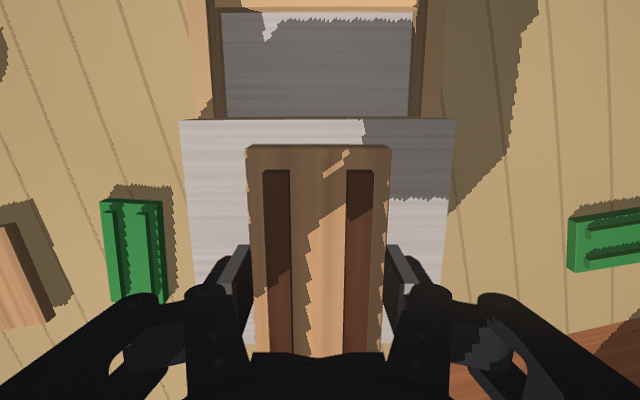

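The wrist view shows the base at (318,250), square to the ledge whose front edge is at row 120. The ramp frame is confirmed to about 1 mm. Lowering.

```bash
python3 -m pendant '[[[0,0.05,-0.6],0.05,0.4],[[0,0,-0.5],0,0.4],[[0,0,-0.25],0,0.4],[[0,0,-0.08],0,0.4],[[0,0,-0.06],0,0.4],[[0,0,0],0,0.4],[[0,0,0],0,0.4]]'
```

```text
time: 7.0
ee_pos: [0.5211, 0.0259, 0.1191]
tool_rot: [-0.0, 0.993, -0.117, 0.001]
contact_force: [0.5, 0.3, -0.3]
opening: 0.619
```

```bash
python3 -m pendant '[[[0,0,-0.04],0,0.4],[[0,0,-0.04],0,0.4],[[0,0,0],0,0.4],[[0,0,0],0,0.4]]'
```

```text
time: 7.4
ee_pos: [0.5206, 0.0261, 0.1153]
tool_rot: [0.0, 0.993, -0.117, -0.0]
contact_force: [0.7, 0.6, -0.0]
opening: 0.619
```

```bash
python3 -m pendant '[[[0,0,-0.03],0,0.4],[[0,0,0],0,0.4],[[0,0,0],0,0.4]]'
```

```text
time: 7.7
ee_pos: [0.5206, 0.026, 0.1141]
tool_rot: [0.0, 0.993, -0.117, -0.0]
contact_force: [1.2, -0.5, -0.6]
opening: 0.618
```

```bash
python3 -m pendant '[[[0,0,-0.03],0,0.4],[[0,0,0],0,0.4],[[0,0,0],0,0.4]]'
```

```text
time: 8.0
ee_pos: [0.5212, 0.0259, 0.1137]
tool_rot: [-0.0, 0.993, -0.117, 0.0]
contact_force: [-2.4, -0.5, 6.3]
opening: 0.619
```

Contact with the ledge (6 N). Releasing and retreating upwards.

```bash
python3 -m pendant '[[[0,0,0.02],0,0.7],[[0,0,0],0,0.8],[[0,0,0],0,1],[[0,0,0],0,1],[[0,0,0],0,1],[[0,0,0.4],0,1],[[0,0,0.8],0,1],[[0,0,0.8],0,1],[[0,0,0],0,1],[[0,0,0],0,1]]'
cat > look.py <<'E'
from bench import manip
from h import *
import sys
o=np.array([.5789,.0115]); a=np.radians(-13.45); R=np.array([[np.cos(a),np.sin(a)],[-np.sin(a),np.cos(a)]])
t=sys.argv[1]
s=manip.sense(); print('t',s['time'],'tcp',s['ee_pos'].round(4),'tcp ramp',((np.array(s['ee_pos'])[:2]-o)@R.T).round(4))
for n in sys.argv[2:]:
    c=manip.camera(n); cv2.imwrite(f'pics/{n}_{t}.png',c['frame'][:,:,::-1]); pickle.dump(c,open(f'/tmp/{n}_{t}.pkl','wb'))
E
python3 look.py placed wrist
python3 - <<'E'
from h import *
W=cloud(pickle.load(open('/tmp/wrist_placed.pkl','rb')))
o=np.array([.5789,.0115]); a=np.radians(-13.45); R=np.array([[np.cos(a),np.sin(a)],[-np.sin(a),np.cos(a)]])
L=(W[...,:2]-o)@R.T; z=W[...,2]
m=(z>.122)&(z<.145)&(abs(L[...,1])<.05)&(L[...,0]>-.14)&(L[...,0]<.01)
k,lab,st,ce=cv2.connectedComponentsWithStats(m.astype(np.uint8)); i=1+np.argmax(st[1:,4])
p=L[lab==i]; print(cv2.minAreaRect((p*1000).astype(np.float32)),np.percentile(z[lab==i],[2,50,98]),p.min(0),p.max(0))
E
```

```text
time: 9.0
ee_pos: [0.521, 0.0263, 0.1948]
tool_rot: [-0.001, 0.993, -0.117, 0.001]
contact_force: [-0.1, -0.1, -0.4]
opening: 1.002
t 9.0 tcp [0.521  0.0263 0.1948] tcp ramp [-0.0598  0.0009]
((-59.51737594604492, 1.9673652648925781), (54.22651290893555, 104.44026184082031), 89.98225402832031) [0.12853961 0.13021767 0.13874147] [-0.11174062 -0.02516166] [-0.00730099  0.02909161]
```

View pics/wrist_placed.png

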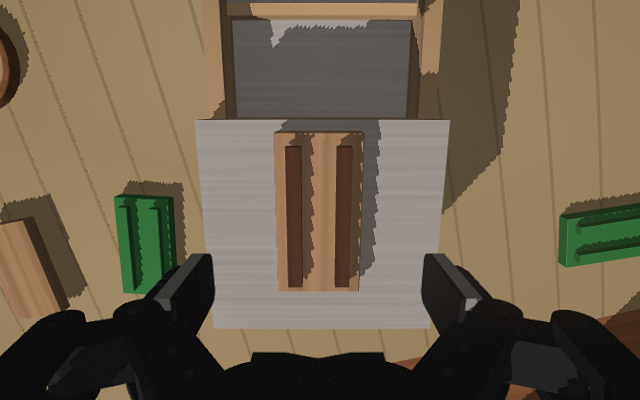

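The base lies flat and released on the ledge: ramp x -59.5 mm, y about 1.5 mm, length exactly along x, rear end at x -112 mm. Next I move behind it with closed fingers.

```bash
python3 -m pendant '[[[-0.5,0.12,0],0,0.5],[[-0.7,0.18,0],0,0],[[-0.68,0.17,0],0,0],[[0,0,0],0,0],[[0,0,0],0,0],[[0,0,-0.5],0,0],[[0,0,-0.7],0,0],[[0,0,-0.4],0,0],[[0,0,-0.1],0,0],[[0,0,0],0,0]]'
python3 look.py behind wrist side
```

```text
time: 10.05
ee_pos: [0.4459, 0.0439, 0.1253]
tool_rot: [0.001, 0.993, -0.118, -0.0]
contact_force: [-0.0, 0.0, -0.2]
opening: -0.0
t 10.05 tcp [0.4459 0.0439 0.1253] tcp ramp [-0.1369  0.0006]
```

View pics/wrist_behind.png

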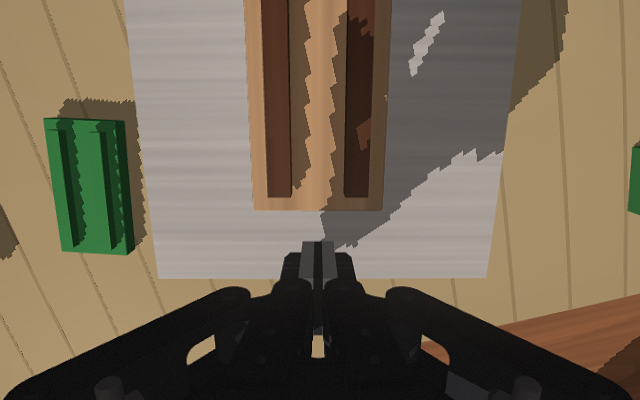

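The closed fingers at (318,250) are centred on the base's rear edge (row 210). I'll lower to 4.5 mm above the ledge and push at 0.05 m/s.

```bash
python3 -m pendant '[[[0,0,-0.14],0,0],[[0,0,0],0,0],[[0,0,0],0,0]]'
python3 look.py low
python3 -m pendant '[[[0.12,-0.029,0],0,0],[[0.12,-0.029,0],0,0],[[0.12,-0.029,0],0,0],[[0.12,-0.029,0],0,0],[[0.12,-0.029,0],0,0],[[0.12,-0.029,0],0,0],[[0.12,-0.029,0],0,0],[[0.12,-0.029,0],0,0]]'
python3 look.py p1 wrist
```

```text
time: 10.45
ee_pos: [0.4455, 0.045, 0.1203]
tool_rot: [-0.0, 0.993, -0.117, 0.0]
contact_force: [-0.3, 0.9, 0.7]
opening: -0.0
t 10.45 tcp [0.4455 0.045  0.1203] tcp ramp [-0.1375  0.0015]
time: 11.25
ee_pos: [0.4842, 0.0354, 0.12]
tool_rot: [0.0, 0.993, -0.117, -0.0]
contact_force: [0.6, -0.5, 0.4]
opening: 0.002
t 11.25 tcp [0.4842 0.0354 0.12  ] tcp ramp [-0.0977  0.0012]
```

View pics/wrist_p1.png

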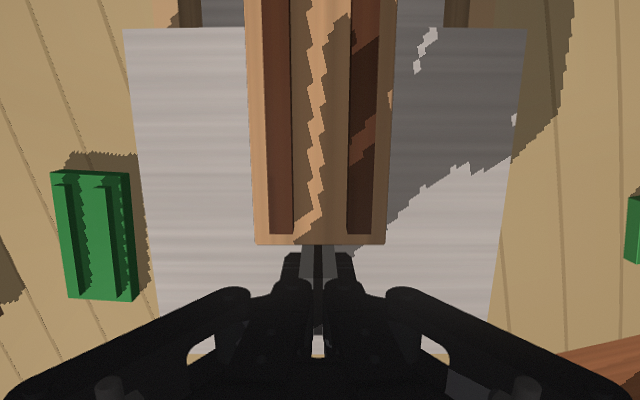

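The base slides straight, with its front past the ledge edge (row 28). Continuing until it tips.

```bash
python3 -m pendant '[[[0.12,-0.029,0],0,0],[[0.12,-0.029,0],0,0],[[0.12,-0.029,0],0,0],[[0.12,-0.029,0],0,0],[[0.12,-0.029,0],0,0],[[0.12,-0.029,0],0,0],[[0.12,-0.029,0],0,0],[[0.12,-0.029,0],0,0],[[0.12,-0.029,0],0,0]]'
python3 look.py p2 wrist side
```

```text
time: 12.2
ee_pos: [0.5274, 0.025, 0.1201]
tool_rot: [0.0, 0.993, -0.117, 0.0]
contact_force: [0.9, 0.7, -0.2]
opening: -0.003
t 12.2 tcp [0.5274 0.025  0.1201] tcp ramp [-0.0532  0.0011]
```

View pics/wrist_p2.png

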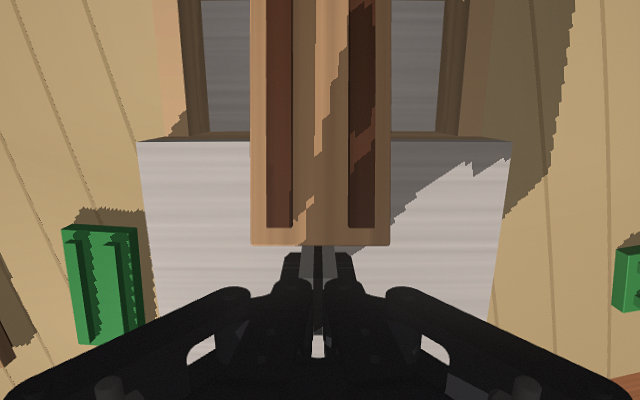

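View pics/side_p2.png

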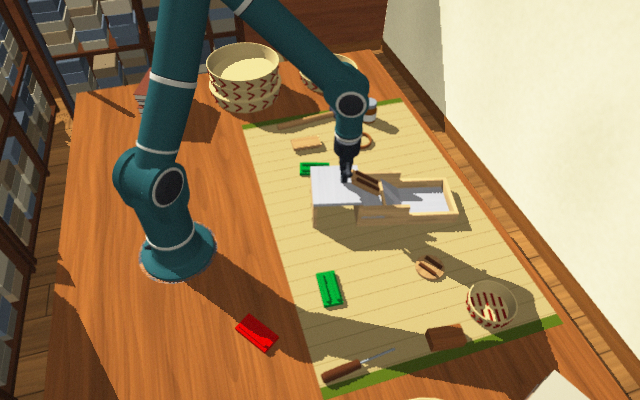

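It is starting to tip nose-down and is still straight. Continuing a few rows.

```bash
python3 -m pendant '[[[0.12,-0.029,0],0,0],[[0.12,-0.029,0],0,0],[[0.12,-0.029,0],0,0],[[0.12,-0.029,0],0,0],[[0,0,0],0,0],[[0,0,0],0,0]]'
python3 look.py p3 wrist side
```

```text
time: 12.9
ee_pos: [0.5462, 0.0203, 0.12]
tool_rot: [0.0, 0.993, -0.117, -0.0]
contact_force: [-0.5, 0.9, 0.1]
opening: -0.001
t 12.9 tcp [0.5462 0.0203 0.12  ] tcp ramp [-0.0339  0.001 ]
```

View pics/wrist_p3.png

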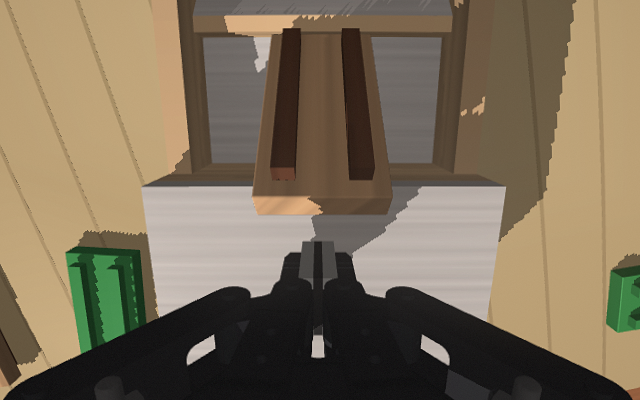

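```bash
python3 - <<'E'
import cv2
a=cv2.imread('pics/side_p3.png')[140:240,290:480]; cv2.imwrite('pics/side_p3c.png',cv2.resize(a,(760,400),interpolation=cv2.INTER_CUBIC))
E
```

```text
(no output)
```

View pics/side_p3c.png

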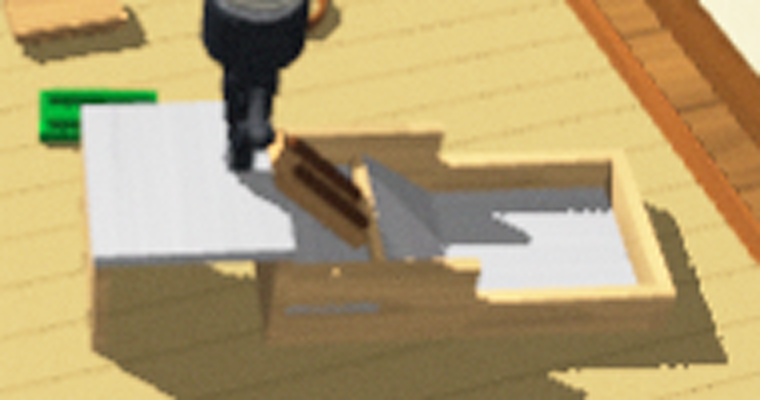

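The base stands nose-down in the gutter against the lip, leaning back on the ledge, as described. Pushing straight on.

```bash
python3 -m pendant '[[[0.12,-0.029,0],0,0],[[0.12,-0.029,0],0,0],[[0.12,-0.029,0],0,0],[[0.12,-0.029,0],0,0],[[0.12,-0.029,0],0,0],[[0.12,-0.029,0],0,0],[[0.12,-0.029,0],0,0],[[0.12,-0.029,0],0,0],[[0.12,-0.029,0],0,0],[[0.12,-0.029,0],0,0]]'
python3 look.py p4 wrist side
```

```text
time: 14.0
ee_pos: [0.5946, 0.0087, 0.1201]
tool_rot: [0.0, 0.993, -0.117, 0.0]
contact_force: [0.0, 0.5, -0.0]
opening: -0.002
t 14.0 tcp [0.5946 0.0087 0.1201] tcp ramp [0.016 0.001]
```

View pics/wrist_p4.png

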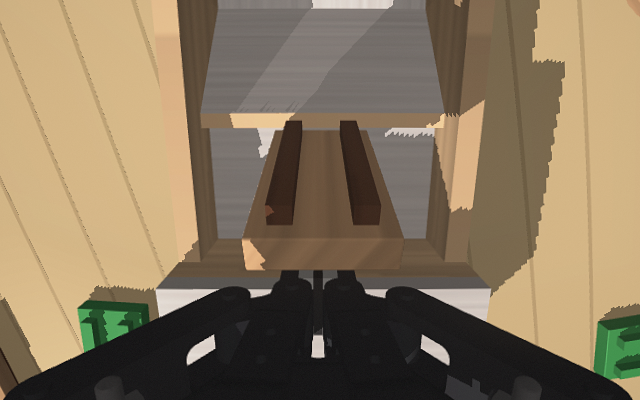

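The base is being raised upright, still square, with its nose at the lip (row 120). Continuing.

```bash
python3 -m pendant '[[[0.12,-0.029,0],0,0],[[0.12,-0.029,0],0,0],[[0.12,-0.029,0],0,0],[[0.12,-0.029,0],0,0],[[0.12,-0.029,0],0,0],[[0.12,-0.029,0],0,0],[[0.12,-0.029,0],0,0],[[0.12,-0.029,0],0,0],[[0.12,-0.029,0],0,0],[[0.12,-0.029,0],0,0]]'
python3 look.py p5 wrist
```

```text
time: 15.1
ee_pos: [0.6425, -0.0028, 0.1198]
tool_rot: [0.0, 0.993, -0.117, -0.0]
contact_force: [0.5, -0.2, -0.1]
opening: -0.0
t 15.1 tcp [ 0.6425 -0.0028  0.1198] tcp ramp [0.0651 0.0009]
```

View pics/wrist_p5.png

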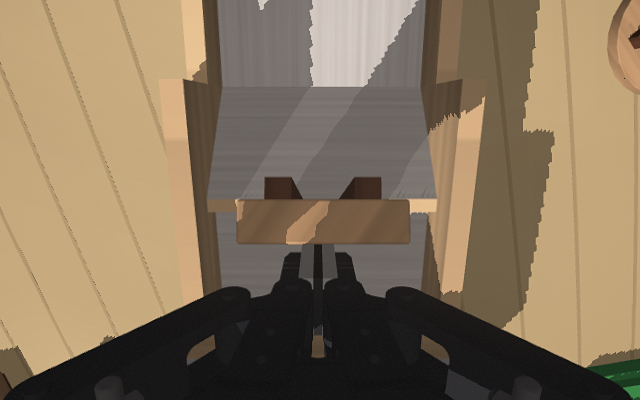

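It is upright against the lip, with runners facing the tray. Continuing to ramp x = 117 mm.

```bash
python3 -m pendant '[[[0.12,-0.029,0],0,0],[[0.12,-0.029,0],0,0],[[0.12,-0.029,0],0,0],[[0.12,-0.029,0],0,0],[[0.12,-0.029,0],0,0],[[0.12,-0.029,0],0,0],[[0.12,-0.029,0],0,0],[[0.12,-0.029,0],0,0],[[0.12,-0.029,0],0,0],[[0.12,-0.029,0],0,0]]'
python3 look.py p6 wrist
```

```text
time: 16.15
ee_pos: [0.6906, -0.0145, 0.1201]
tool_rot: [0.0, 0.993, -0.117, -0.0]
contact_force: [0.2, -1.1, -0.4]
opening: 0.006
t 16.15 tcp [ 0.6906 -0.0145  0.1201] tcp ramp [0.1147 0.0007]
```

View pics/wrist_p6.png

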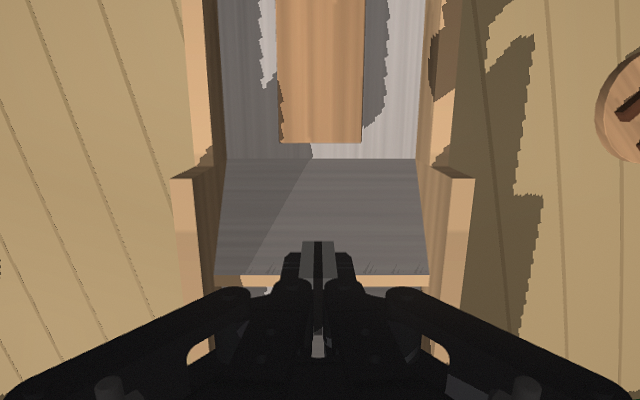

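It toppled and slid into the tray, smooth face up at (320,70). Retreating upward, then checking its pose and the other base.

```bash
python3 -m pendant '[[[0,0,0.5],0,0],[[0,0,1],0,0],[[0.2,0,1],0,0],[[0.5,0,0.5],0,0],[[0.5,0,0],0,0],[[0,0,0],0,0],[[0,0,0],0,0],[[0,0,0],0,0]]'
python3 look.py end wrist scene
python3 - <<'E'
from h import *
o=np.array([.5789,.0115]); a=np.radians(-13.45); R=np.array([[np.cos(a),np.sin(a)],[-np.sin(a),np.cos(a)]])
for n in ('wrist','scene'):
    W=cloud(pickle.load(open(f'/tmp/{n}_end.pkl','rb'))); z=W[...,2]; L=(W[...,:2]-o)@R.T
    m=(z>.027)&(z<.055)&(abs(L[...,1])<.062)&(L[...,0]>.15)&(L[...,0]<.285)
    k,lab,st,ce=cv2.connectedComponentsWithStats(m.astype(np.uint8)); i=1+np.argmax(st[1:,4]); p=L[lab==i]; zz=z[lab==i]
    A=np.c_[p,np.ones(len(p))]; t=np.linalg.lstsq(A,zz,rcond=None)[0]
    print(n,st[i,4],cv2.minAreaRect((p*1000).astype(np.float32)),np.percentile(zz,[2,50,98]),'tilt deg',np.degrees(np.hypot(*t[:2])))
W=cloud(pickle.load(open('/tmp/scene_end.pkl','rb')))[110:155,375:440]; p=W[(W[...,2]>.008)&(W[...,2]<.04)]
r=cv2.minAreaRect((p[:,:2]*1000).astype(np.float32)); print('other',r)
E
```

```text
time: 17.0
ee_pos: [0.7372, -0.0145, 0.2393]
tool_rot: [0.0, 0.993, -0.117, -0.001]
contact_force: [-0.3, 0.5, -0.4]
opening: 0.001
t 17.0 tcp [ 0.7372 -0.0145  0.2393] tcp ramp [0.16   0.0115]
wrist 6120 ((210.9683837890625, 0.7100791931152344), (54.33677673339844, 105.7818832397461), 89.94478607177734) [0.03328341 0.03488646 0.03646849] tilt deg 0.08136372342879479
scene 1010 ((210.33006286621094, -3.0679931640625), (57.86321258544922, 103.15184020996094), 89.55122375488281) [0.02855619 0.03355914 0.03786998] tilt deg 0.7606726952384257
other ((496.45916748046875, 335.58502197265625), (121.227294921875, 203.6072998046875), 5.8008294105529785)
```

View pics/wrist_end.png

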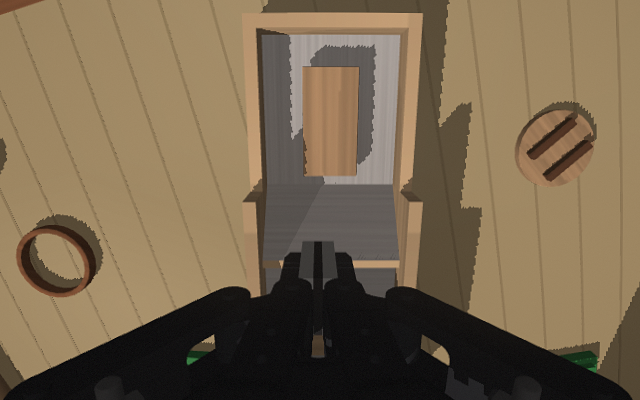

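View pics/scene_end.png

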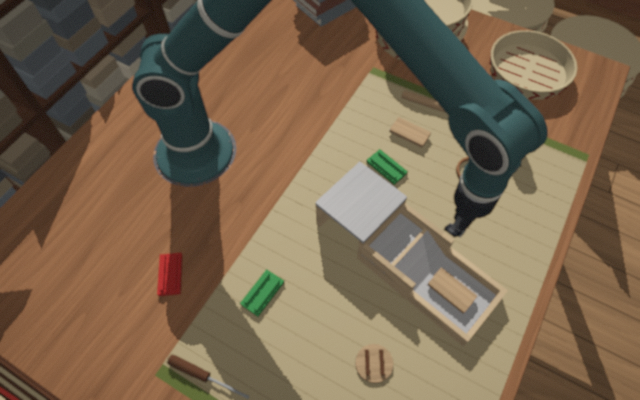

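The base lies in the tray, smooth face up, at (452,290) in the scene view and (331,120) in the wrist view. The "other base" rectangle came out as 121x204 mm, which can't be right because I didn't separate connected pieces. I'll redo that measurement and then hand in.

```bash
python3 - <<'E'
from h import *
for f in ('scene0','scene_end'):
    W=cloud(pickle.load(open(f'/tmp/{f}.pkl','rb')))[110:155,375:440]; m=(W[...,2]>.008)&(W[...,2]<.04)
    k,lab,st,ce=cv2.connectedComponentsWithStats(m.astype(np.uint8)); i=lab[22,34] or 1+np.argmax(st[1:,4]); p=W[lab==i]; print(f,cv2.minAreaRect((p[:,:2]*1000).astype(np.float32)))
E
python3 -c "
from bench import manip
print(manip.close_job())"
```

```text
scene0 ((500.1259460449219, 345.61346435546875), (61.10837173461914, 106.79896545410156), 85.1081314086914)
scene_end ((499.7659912109375, 346.2711486816406), (62.32478332519531, 106.76180267333984), 89.15763854980469)
the job is handed in; nothing more can be done
None
```

The base is flipped and resting in the tray on its feet, and the job is handed in; the arm clock read 17 s of the 51 s at the last check. I gripped it across its width and laid it feet up on the ledge. After letting go, I pushed it off from behind at about 0.05 m/s with closed fingers, and it toppled over the lip and slid down.

**On the ledge:** before pushing, it lay flat and released, with its centre at ramp x = -59.5 mm and y about 1.5 mm.

**Final pose of the base:** its centre is at ramp x = 211 mm and y about 1 mm (the scene camera gave -3 mm). Its top is 35 mm above the table and the tilt is under 1°. The robot was clear of everything, with the fingers about 0.24 m up.

**Other base:** it shifted by less than 1 mm, which is within measurement noise. My first measurement of it was wrong because the mask took in neighbouring objects. The repeat gave the right size and the same position; its fitted angle differed by 4°, which I put down to coarse pixels.

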